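# Gauge the depth of a clamped sleeve and present the reading

## Robot

A 7-joint arm with a two-finger parallel gripper is mounted at the origin on a cart in front of the work surface, level with it; the furniture and walls round the work are solid. World frame = base frame: x ahead of the robot, y to its left, z up, the work surface at z = 0. Lengths are in m, angles in rad, forces in N, time in s.
With the tool pointing down it reaches from about 0.35 to 0.9 m from the base axis. Payload 8.1 kg.
Tool frame: the origin (TCP) lies midway between the tips of the shut fingers; the grasp point (between the pads) lies 19 mm behind it; z points along the fingers, y is the line along which they close (so a half turn about z gives the same grasp; the last joint's range is limited). The gripper opens to 92 mm and grips with 3 to 60 N. Pads are 19 mm wide; open, the fingers measure 130 mm over their backs; the gripper's body (75 mm by 190 mm) begins 47 mm behind the grasp point.
Start: joints at [-1.324, 0.434, 0.025, 1.573, -0.012, 1.134, -0.075], TCP at [0.214, 0.587, 0.227] pointing down, gripper open.
Joint ranges: [-2.62, 2.62], [-0.44, 2.09], [-1.27, 1.32], [0.08, 2.57], [-1.32, 4.46], [0.12, 2], [-2.74, 2.74]. Speed limits (rad/s): [2.22, 2.22, 3.01, 3.01, 3.14, 3.14, 3.14].

## Interface

Orientations are given as a rotation vector (axis times angle).
In Python, from cell import arm gives the robot as it stands.
- The arm moves only by the tool carry_out, never from a script. Its arguments are lists of equal length, an entry for each row: "claw": the finger opening in cm, from 0 to 9.18; "delta_pos": the shift along the tool's x, y, z in cm, a list of three; "angular": the turn, a rotation vector about the tool's x, y, z in rad, a list of three. In form: {"claw": [claw, ...], "delta_pos": [[dx, dy, dz], ...], "angular": [[ax, ay, az], ...]}. A call has 1 to 20 rows; each row shifts and turns the commanded pose from where the row before left it, along the tool's axes as they then stand; what a row does not reach is not made up. A row lasts 1/10 s, in which the tool goes at most 50 mm and 8.59 degrees, less where a joint would pass 70% of its speed; a pose out of reach is approached as far as the arm can. A call with a gripper value outside its range is refused whole. The fingers move at their own pace and stop on an object; "force" is the grip in N (left out, the last holds). Time passes only in rows, so rows that do not move let the fingers close. It gives the time, the measured TCP pose, the force, the opening and the grip force at its end, in the units of the state.
- arm.observe(): the state, without advancing time (a new reading comes with each control period).
- arm.get_image(name): name is "scene" or "top" or "wrist"; returns a dict with "frame" (400x640x3 uint8, red, green, blue), "mtx" (3x3 intrinsics, pixels), "dist" ([k1, k2, p1, p2, k3] as OpenCV has them; the pictures are not rectified), "T" (4x4, takes a point from camera to world coordinates). Camera axes: x right, y down, z forward; pixel columns grow to the right and rows downward; lengths in m; the calibration is good to about 2 mm. A picture is of the moment at which its call begins. There is no depth.
- arm.sign_off(): hands the job in; it is judged then, once.
Trained networks look in a picture, given as the dict that the camera call returned (one of the last four; its "shot" number tells which), for a name from the list of things; names that differ only in an ending like _2 or _b are one class to them, and where a whole thing is asked for, a point or a joint stands for the part that bears it (a point fixed in the world has none). Each returns a list of dicts, best first, with "conf" (0 to 1); they miss things now and then, are a little off and sometimes report something else, mostly with a low value. They report only what shows in the picture. A call takes as long as a camera call.
- arm.look_for(label, picture): "centre" ([column, row] as shares, 0 to 1, of the picture: columns of its width, rows of its height, amid what is visible of it).
- arm.trace(label, picture): "region" (400x640 bool, what is visible of it) and "centre" ([column, row] as shares, 0 to 1, of the picture: columns of its width, rows of its height, amid what is visible of it).
- arm.place_of(label, picture): "centre" ([column, row] as shares, 0 to 1, of the picture: columns of its width, rows of its height: a listed point, or the origin of a listed thing).
The state is a dict: "clock": time; "joints": joint angles; "dq": joint speeds; "joint_efforts": joint torques, N m; "position": TCP position; "ee_rot": TCP orientation; "force": force on the tool from outside, world axes, zero at the start; "ft_torque": the same for the moment, N m; "width": opening from 0.0 (shut) to 1.0 (fully open); "gripper_force": force on a finger pad.
Only numpy, scipy, OpenCV 4.12 (cv2) and the standard library are available. Lean on these libraries where they do the work, as an engineer would, in place of code of your own. Each camera call takes 0.05 s, during which the arm holds its last target. There are 200 camera calls.

## Task

Check the depth of the sleeve clamped in the inclined fixture: take the depth gauge from its rest, slide its rod gently into the flared guide tube until the collar sits fully against the tube's mouth, then draw it straight out so that the pushed-in tip keeps its reading. Finish with the gripper still holding the gauge by its handle, motionless, level and marked side up, about 25 cm above the desk and touching nothing else, so that the tip can be read. Leave the other things on the desk where they are.

Things in the scene. Friction and masses are not known exactly. Their poses are not given: they have to be found in the camera images.
- gauge: loose depth gauge, 0.19 kg. Origin on the rod axis in the collar's front face; x to the tip, z out of the marked side (up at start). 8 mm rod from x=0 to 70 mm, a 5 mm plunger out of its end; collar 28 mm wide, x=-6 to 0; bar handle x=-106 to -6 mm, 14 mm wide (y), 18 high (z), balance near x=-40, best grip near -50. Lies on the rest at x=-92 and +40 mm, axis 55 mm above the desk; lift straight up
- tip (a point): the rounded end of the gauge's plunger, on the rod axis, 104 mm ahead of the collar face when the plunger is fully out
- plunger (a joint): how far the gauge's plunger has been pushed into the rod, in m: 0 fully out, 0.030 fully in. It stays where it is pushed (friction about 2 N, no spring). With the collar fully home on the guide tube it reads about 0.022
- rest: fixed gauge rest: a dark strip 165 x 48 x 8 mm with two notched grey uprights, 132 mm apart, their notches open upward, the highest point 59 mm above the desk. Origin: centre of its underside; x is the direction in which the lying gauge points
- fixture: fixed inclined fixture, 101 mm high: dark base plate 160 x 78 x 12 mm, grey wedge, 32 mm steel sleeve under a strap and ahead of it an aluminium guide tube with flared mouth. Origin: centre of its underside; the mouth looks to its -x and up, the bore slopes down to +x at 30 degrees from level, in its xz plane
- mouth (a point): centre of the rim of the guide tube's flared mouth (30 mm outside, about 20 inside), 87.5 mm above the desk; its x axis points into the bore, 30 degrees down. Bore 10 mm: 1 mm clear all round the rod; floor 82 mm from the rim. When home, the collar face lies at this point, gauge x along this x
- staking_block: bystander: round brass block with holes, 42 mm wide, 20 mm high; origin under its centre
- oil_pot: bystander: white screw jar with black lid, 39 mm wide, 42 mm high; origin under its centre
- eye_loupe: bystander: black eye loupe, 34 mm wide, 32 mm high; origin under its centre
- fine_tweezers: bystander: steel tweezers lying flat, 122 mm long along y, 12 mm wide, 10 mm high; origin under the middle
- brush: bystander: dust brush lying flat, 139 mm long along y, 13 mm thick; origin under the middle
- blower: bystander: black rubber dust blower standing, 52 mm wide, 100 mm high; origin under its centre

How it is judged:
By the outcome, as a careful person would: the job done as asked, in the order asked, and still so for the second after the job is handed in, while the arm keeps its last pose, push and grip.
It also fails if it takes over 46 s, if anything falls off the work surface, if the arm or the gripper's body presses on something with over 40 N, if the wrist force passes 120 N, or if a joint passes its speed limit or range.

## Working session

There is one attempt and no reset: what is moved stays moved. The work goes in short steps, Python scripts to look and compute and a tool call to move; the robot and the scene stay as the last step left them, time stands still between calls to the robot, and variables do not carry over. Pictures are saved under pics/ and viewed, at most 10 in all, crops included, and the job is handed in when it is done.

Besides the shell and the picture viewer there is one more tool, called after ">>>" by a JSON object that holds its "name" and its "arguments". carry_out: Moves the arm, as the interface text tells. Its arguments: {"type":"object","properties":{"claw":{"type":"array","items":{"type":"number"}},"delta_pos":{"type":"array","items":{"type":"array","items":{"type":"number"}}},"angular":{"type":"array","items":{"type":"array","items":{"type":"number"}}},"force":{"type":"number"}},"required":["claw","delta_pos","angular"]}

```bash
ls; mkdir -p pics; python3 - <<'E'
from cell import arm
import cv2
s=arm.observe();print({k:(v if not hasattr(v,'round') else v) for k,v in s.items()})
for n in ("scene","top"):
    p=arm.get_image(n);cv2.imwrite(f"pics/{n}0.png",p["frame"][:,:,::-1])
    print(n,p["mtx"],p["dist"],p["T"])
    for l in ["gauge","tip","rest","fixture","mouth","blower","oil_pot","brush","eye_loupe","staking_block","fine_tweezers"]:
        print(l,[(round(d["conf"],2),[round(d["centre"][0]*640,1),round(d["centre"][1]*400,1)]) for d in arm.place_of(l,p)[:2]])
E
```

```text
pics
{'clock': 0.0, 'joints': array([-1.3236179 ,  0.43522145,  0.02496927,  1.57409455, -0.01161329,
        1.13399024, -0.07509435]), 'dq': array([ 0.00079579, -0.00100377,  0.00099361, -0.0015238 , -0.00046551,
       -0.00010729, -0.00031054]), 'joint_efforts': array([-1.53021683e-04, -6.67851806e+01,  9.85024497e-01, -3.14458108e+01,
       -6.04467024e-02,  4.28903732e-02,  1.60322002e-04]), 'position': array([0.21405412, 0.58665993, 0.22594686]), 'ee_rot': array([-5.46711416e-01, -3.09350828e+00,  2.45307966e-03]), 'force': array([-0.31202012,  0.8435548 ,  0.25386508]), 'ft_torque': array([-0.0026618, -0.0137148,  0.0420017]), 'gripper_force': 0.0, 'width': 1.0016616439961188}
scene [[422.59462046   0.         318.87052171]
 [  0.         422.59462046 192.06425995]
 [  0.           0.           1.        ]] [-0.01640406  0.          0.          0.          0.        ] [[-0.62227063 -0.39654245  0.67493211 -0.15587317]
 [-0.78270489  0.32877634 -0.5284687   0.50790709]
 [-0.01234143 -0.85712322 -0.51496357  0.59976397]
 [ 0.          0.          0.          1.        ]]
gauge
[... 511 characters left out ...]
    0.          0.          0.        ] [[-0.00495438 -0.99199597  0.12617233  0.41277947]
 [-0.99970919  0.00789124  0.02278737 -0.0376611 ]
 [-0.02360064 -0.12602274 -0.99174658  1.10744568]
 [ 0.          0.          0.          1.        ]]
gauge [(0.86, [376.6, 203.1])]
tip [(0.53, [337.5, 197.2])]
rest [(0.62, [376.1, 212.8])]
fixture [(0.93, [231.6, 219.4])]
mouth [(0.73, [235.3, 213.3]), (0.47, [376.7, 265.1])]
blower [(0.64, [334.2, 193.2]), (0.54, [340.7, 125.8])]
oil_pot [(0.7, [331.6, 145.0]), (0.53, [231.1, 215.6])]
brush [(0.8, [379.3, 267.2])]
eye_loupe [(0.48, [238.0, 210.9]), (0.4, [297.8, 134.0])]
staking_block [(0.53, [326.2, 258.8])]
fine_tweezers [(0.43, [227.6, 274.1])]
```

View pics/scene0.png

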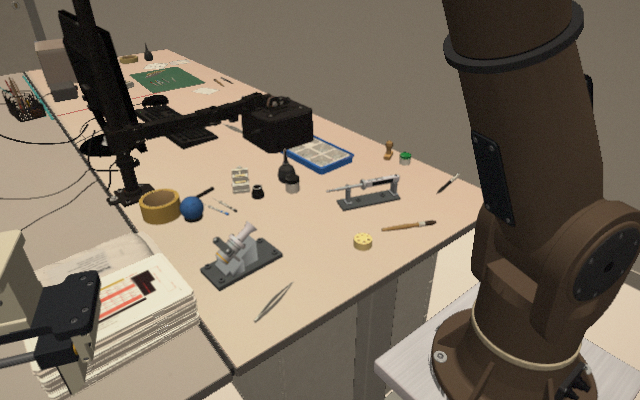

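View pics/top0.png

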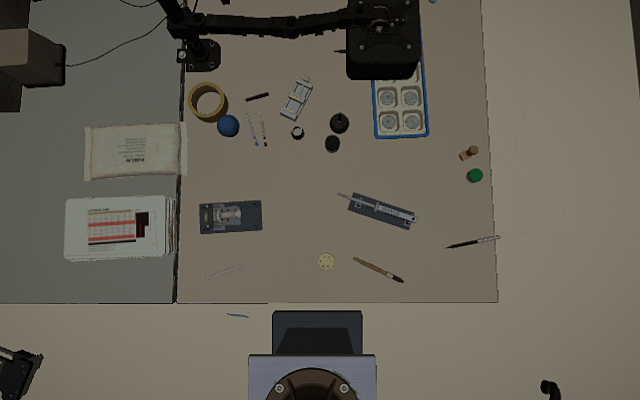

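```bash
cat > h.py <<'E'
from cell import arm
import numpy as np, cv2
from scipy.spatial.transform import Rotation as R
np.set_printoptions(precision=4,suppress=True)
def ray(p,uv):
    q=cv2.undistortPoints(np.array([[uv]],float),p["mtx"],p["dist"])[0,0]
    d=p["T"][:3,:3]@np.array([q[0],q[1],1]);return p["T"][:3,3],d/np.linalg.norm(d)
def tri(rs):
    A=sum(np.eye(3)-np.outer(d,d) for c,d in rs);b=sum((np.eye(3)-np.outer(d,d))@c for c,d in rs)
    X=np.linalg.solve(A,b);return X,[round(1000*np.linalg.norm((np.eye(3)-np.outer(d,d))@(X-c)),1) for c,d in rs]
def onz(r,z): c,d=r;return c+d*(z-c[2])/d[2]
def find(p,l,k=0):
    r=arm.place_of(l,p)
    return (np.array(r[k]["centre"])*[640,400],r[k]["conf"]) if len(r)>k else None
def proj(p,X):
    T=np.linalg.inv(p["T"]);r,_=cv2.Rodrigues(T[:3,:3])
    return cv2.projectPoints(np.array(X,float).reshape(-1,3),r,T[:3,3],p["mtx"],p["dist"])[0][:,0]
E
python3 - <<'E'
from h import *
ps={n:arm.get_image(n) for n in("scene","top")}
z={"gauge":.055,"tip":.055,"rest":0,"fixture":0,"mouth":.0875,"blower":0,"oil_pot":0,"brush":0,"staking_block":0,"fine_tweezers":0,"eye_loupe":0}
for l in z:
    rs=[]
    for n in ps:
        f=find(ps[n],l)
        if f: rs.append(ray(ps[n],f[0]));print(l,n,f[1],onz(rs[-1],z[l]))
    if len(rs)==2: print("   tri",*tri(rs))
E
```

```text
gauge scene 0.76 [ 0.527  -0.1514  0.055 ]
gauge top 0.76 [ 0.5115 -0.1691  0.055 ]
   tri [ 0.5195 -0.1605  0.0549] [np.float64(11.8), np.float64(11.8)]
tip scene 0.63 [ 0.458  -0.1255  0.055 ]
tip top 0.4 [ 0.5412 -0.0676  0.055 ]
   tri [ 0.5037 -0.1008  0.0513] [np.float64(50.2), np.float64(50.2)]
rest scene 0.83 [ 0.5125 -0.1798  0.    ]
rest top 0.84 [ 0.509  -0.1786  0.    ]
   tri [ 0.5094 -0.1777  0.0023] [np.float64(0.8), np.float64(0.8)]
fixture scene 0.74 [0.5083 0.2106 0.    ]
fixture top 0.7 [0.4921 0.2088 0.    ]
   tri [0.4945 0.2113 0.0088] [np.float64(5.2), np.float64(5.2)]
mouth scene 0.62 [0.4989 0.1789 0.0875]
mouth top 0.69 [0.4976 0.1767 0.0875]
   tri [0.4984 0.1778 0.0871] [np.float64(1.3), np.float64(1.3)]
blower scene 0.75 [ 0.7355 -0.0723  0.    ]
blower top 0.64 [ 0.7309 -0.0813  0.    ]
   tri [ 0.7347 -0.0775 -0.0022] [np.float64(4.9), np.float64(4.9)]
oil_pot scene 0.62 [ 0.6886 -0.0587  0.    ]
oil_pot top 0.78 [ 0.6843 -0.0491  0.    ]
   tri [ 0.6811 -0.0508  0.0067] [np.float64(2.3), np.float64(2.3)]
brush scene 0.77 [ 0.3525 -0.1625  0.    ]
brush top 0.69 [ 0.3695 -0.1706  0.    ]
   tri [ 0.3663 -0.1746 -0.0134] [np.float64(3.6), np.float64(3.6)]
staking_block scene 0.55 [ 0.385  -0.0338  0.    ]
staking_block top 0.5 [ 0.3823 -0.0397  0.    ]
   tri [ 0.3844 -0.0375 -0.0016] [np.float64(3.1), np.float64(3.1)]
fine_tweezers scene 0.74 [0.3719 0.2108 0.    ]
fine_tweezers top 0.61 [0.3547 0.2185 0.    ]
   tri [0.3568 0.2168 0.0153] [np.float64(2.2), np.float64(2.2)]
eye_loupe scene 0.72 [0.7128 0.037  0.    ]
```

The scene view shows the gauge on its rest near (365,187), pointing left with its tip near (327,190). The fixture is at (240,255), with its flared mouth facing the robot-right side. In the top view the tip is at about (338,194), the handle end at (417,222) and the mouth at (235,213). Next I'll take the wrist camera over the gauge.

```bash
python3 - <<'E'
from h import *
s=arm.observe();print(s["clock"]);M=R.from_rotvec(s["ee_rot"]).as_matrix();print(M)
w=arm.get_image("wrist");T=w["T"];print(w["mtx"]);print("cam in tool",M.T@T[:3,:3],M.T@(T[:3,3]-s["position"]))
p=arm.get_image("top")
a=onz(ray(p,(338,194)),.055);b=onz(ray(p,(417,223)),.055);print(a,b,np.degrees(np.arctan2(*(a-b)[[1,0]])))
r=arm.trace("gauge",p)[0];m=r["region"];v,u=np.nonzero(m);print(len(u),u.min(),u.max())
X=np.array([onz(ray(p,(x,y)),.055) for x,y in zip(u,v)])[:,:2];c=X.mean(0);e=np.linalg.svd(X-c)[2][0];t=(X-c)@e;print(c,e,np.degrees(np.arctan2(e[1],e[0])),c+e*t.min(),c+e*t.max())
E
```

```text
2.4
[[-0.9394  0.3428  0.    ]
 [ 0.3428  0.9394  0.    ]
 [-0.      0.     -1.    ]]
[[290.8966   0.     317.3999]
 [  0.     290.8966 201.5842]
 [  0.       0.       1.    ]]
cam in tool [[-0.0004 -0.9582 -0.2859]
 [ 1.     -0.0006  0.0006]
 [-0.0008 -0.2859  0.9582]] [ 0.0771  0.0004 -0.1586]
[ 0.5481 -0.0696  0.055 ] [ 0.4752 -0.2616  0.055 ] 69.19026562509731
437 339 416
[ 0.5103 -0.1833] [-0.3288 -0.9444] -109.19311168956679 [ 0.5491 -0.0716] [ 0.4834 -0.2605]
```

>>> {"name": "carry_out", "arguments": {"claw": [9,9,9,9,9,9,9,9,9,9,9,9,9,9,9,9,9,9,9,9], "delta_pos": [[-3.35,-2.3,-0.28],[-3.35,-2.3,-0.28],[-3.35,-2.3,-0.28],[-3.35,-2.3,-0.28],[-3.35,-2.3,-0.28],[-3.35,-2.3,-0.28],[-3.35,-2.3,-0.28],[-3.35,-2.3,-0.28],[-3.35,-2.3,-0.28],[-3.35,-2.3,-0.28],[-3.35,-2.3,-0.28],[-3.35,-2.3,-0.28],[0,0,0],[0,0,0],[0,0,0],[0,0,0],[0,0,0],[0,0,0],[0,0,0],[0,0,0]], "angular": [[0,0,0],[0,0,0],[0,0,0],[0,0,0],[0,0,0],[0,0,0],[0,0,0],[0,0,0],[0,0,0],[0,0,0],[0,0,0],[0,0,0],[0,0,0.149],[0,0,0.149],[0,0,0.149],[0,0,0.149],[0,0,0.149],[0,0,0.149],[0,0,0.149],[0,0,0.149]]}}

```text
clock: 4.55
position: [0.4973, 0.1901, 0.2604]
ee_rot: [-2.196, -2.247, -0.0]
force: [0.2, -0.5, -0.2]
width: 0.979
gripper_force: 0.0
```

```bash
cat > fx.py <<'E'
from h import *
import sys
s=arm.observe();print(s["clock"],s["position"],s["joints"],s["width"],s["force"]);M=R.from_rotvec(s["ee_rot"]).as_matrix();print(M)
w=arm.get_image("wrist");cv2.imwrite(f"pics/{sys.argv[1]}.png",w["frame"][:,:,::-1])
for l,z in (("mouth",.0875),("fixture",0)) if "m" in sys.argv[2] else (("gauge",.055),("tip",.055),("rest",0)):
    f=find(w,l)
    if f: r=ray(w,f[0]);print(l,f,onz(r,z),"RAY",r)
np.savez(f"pics/{sys.argv[1]}.npz",**{k:w[k] for k in("mtx","dist","T","frame")})
E
python3 fx.py w1 m
```

```text
4.55 [0.4973 0.1901 0.2604] [-0.8081  0.2599  0.4349  1.7763 -0.1201  1.1312 -0.312 ] 0.9791733230663096 [ 0.1835 -0.459  -0.1549]
[[-0.0228  0.9997  0.0002]
 [ 0.9997  0.0228  0.0002]
 [ 0.0002  0.0002 -1.    ]]
mouth (array([322.112, 197.   ]), 0.61) [0.5036 0.1749 0.0875] RAY (array([0.4956, 0.2676, 0.4191]), array([ 0.0235, -0.2689, -0.9629]))
fixture (array([318.72, 157.2 ]), 0.73) [0.4993 0.2099 0.    ] RAY (array([0.4956, 0.2676, 0.4191]), array([ 0.0088, -0.1364, -0.9906]))
```

```bash
python3 -c "
import cv2
i=cv2.imread('pics/w1.png')[90:290,200:440];cv2.imwrite('pics/w1c.png',cv2.resize(i,None,fx=3,fy=3,interpolation=cv2.INTER_CUBIC))"
```

```text
(no output)
```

View pics/w1c.png

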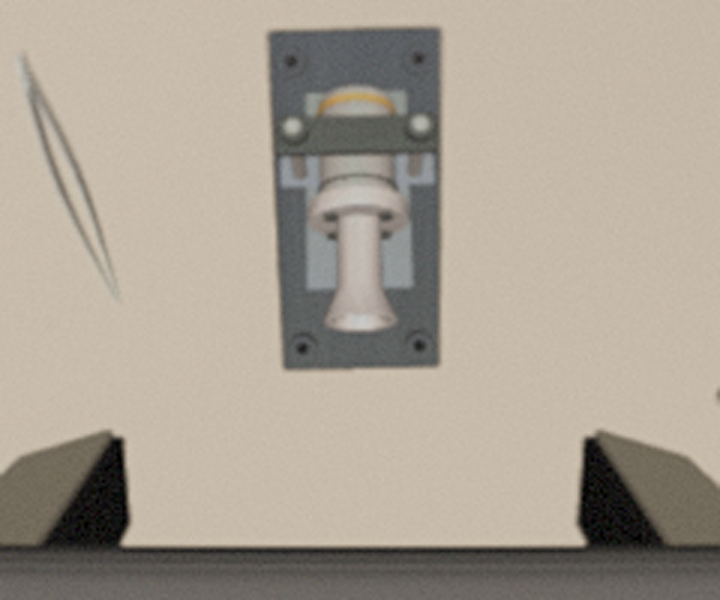

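The wrist crop shows the fixture upright in the frame. The mouth rim centre is at about (320,196.5) in the full picture, and the base plate corners are near (290,101), (347,99), (346,212) and (295,213). For a second view I'll stop on the way to the gauge.

>>> {"name": "carry_out", "arguments": {"claw": [9,9,9,9,9], "delta_pos": [[-4,0,0],[-4,0,0],[-4,0,0],[-3,0,0],[0,0,0]], "angular": [[0,0,0],[0,0,0],[0,0,0],[0,0,0],[0,0,0]]}}

```text
clock: 5.2
position: [0.5016, 0.035, 0.2608]
ee_rot: [2.191, 2.25, -0.0]
force: [-0.3, -0.6, 0.4]
width: 0.98
gripper_force: 0.0
```

```bash
python3 fx.py w2 m; python3 - <<'E'
import cv2
i=cv2.imread('pics/w2.png')[0:200,200:440];cv2.imwrite('pics/w2c.png',cv2.resize(i,None,fx=3,fy=3,interpolation=cv2.INTER_CUBIC))
E
```

```text
5.2 [0.5016 0.035  0.2608] [-0.5988  0.2087  0.5132  1.8462 -0.1121  1.1147 -0.0187] 0.9795422390749953 [-0.2939 -0.612   0.4388]
[[-0.0267  0.9996  0.0009]
 [ 0.9996  0.0267 -0.0012]
 [-0.0012  0.0008 -1.    ]]
mouth (array([319.872,  53.92 ]), 0.92) [0.5011 0.1746 0.0875] RAY (array([0.4995, 0.1127, 0.4194]), array([ 0.0047,  0.1834, -0.983 ]))
fixture (array([319.296,  40.   ]), 0.74) [0.5003 0.2077 0.    ] RAY (array([0.4995, 0.1127, 0.4194]), array([ 0.0018,  0.221 , -0.9753]))
```

View pics/w2c.png

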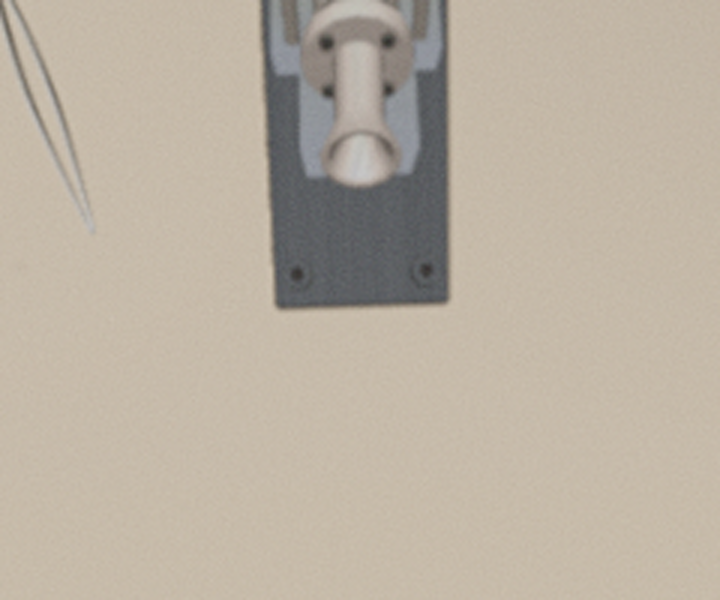

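The second view shows the flare opening, with its rim centre at about (320.3,52.7) in the full picture. The plate's front corners are at (292.3,102.3) and (349.3,100.7).

```bash
cat > ff.py <<'E'
from h import *
from scipy.optimize import least_squares
w1=np.load("pics/w1.npz");w2=np.load("pics/w2.npz")
P1=[(290,101),(346.7,99.3),(346,212),(295,213),(320.4,196.3)];P2=[(292.3,102.3),(349.3,100.7),(320.3,52.7)]
def pts(x,y,a,mx,mz):
    c=lambda X,Y,Z:[x+X*np.cos(a)-Y*np.sin(a),y+X*np.sin(a)+Y*np.cos(a),Z]
    A=[c(.08,.039,.012),c(.08,-.039,.012),c(-.08,-.039,.012),c(-.08,.039,.012)];m=c(mx,0,mz)
    return A+[m],[A[3],A[2],m],m
def f(v):
    a,b,m=pts(*v);return np.r_[(proj(w1,a)-P1).ravel(),(proj(w2,b)-P2).ravel()]
s=least_squares(f,[.5,.21,1.57,-.035,.0875],x_scale=.01);print(s.x,np.degrees(s.x[2]));print(s.fun.reshape(-1,2));print(pts(*s.x)[2])
print(tri([ray(w1,(320.4,196.3)),ray(w2,(320.3,52.7))]))
E
python3 ff.py
```

```text
[ 0.5003  0.2091  1.6173 -0.0334  0.0875] 92.6640784603286
[[-1.2059 -1.3962]
 [ 0.8099 -1.1656]
 [ 1.0613  0.4286]
 [-0.714   0.6522]
 [ 0.2101 -0.0201]
 [-1.0387  0.7196]
 [ 0.47    1.1134]
 [ 0.3172  0.0071]]
[np.float64(0.5018488653695716), np.float64(0.17579417513062534), np.float64(0.08750271509928578)]
(array([0.5016, 0.1758, 0.0876]), [np.float64(0.0), np.float64(0.0)])
```

>>> {"name": "carry_out", "arguments": {"claw": [9,9,9,9,9,9,9], "delta_pos": [[-4,0,0],[-4,0,0],[-4,0,0],[-4,0,0],[-3,0,0],[0,0,0],[0,0,0]], "angular": [[0,0,0.06],[0,0,0.08],[0,0,0.08],[0,0,0.08],[0,0,0.08],[0,0,0],[0,0,0]]}}

```text
clock: 6.05
position: [0.4818, -0.1467, 0.2602]
ee_rot: [-2.572, -1.803, -0.0]
force: [0.4, 0.7, 0.2]
width: 0.984
gripper_force: 0.0
```

```bash
python3 fx.py w3 g; python3 - <<'E'
import cv2
i=cv2.imread('pics/w3.png')[60:260,200:440];cv2.imwrite('pics/w3c.png',cv2.resize(i,None,fx=3,fy=3,interpolation=cv2.INTER_CUBIC))
E
```

```text
6.05 [ 0.4818 -0.1467  0.2602] [-0.358   0.2245  0.6754  1.8528 -0.156   1.1175  0.0255] 0.9837261581502411 [0.3515 0.653  0.1619]
[[ 0.3413  0.9399 -0.    ]
 [ 0.9399 -0.3413  0.0005]
 [ 0.0005 -0.0002 -1.    ]]
gauge (array([348.224, 175.08 ]), 0.63) [ 0.5206 -0.1557  0.055 ] RAY (array([ 0.5083, -0.0739,  0.4189]), array([ 0.0329, -0.219 , -0.9752]))
tip (array([350.528,  93.4  ]), 0.56) [ 0.5541 -0.0634  0.055 ] RAY (array([ 0.5083, -0.0739,  0.4189]), array([ 0.1248,  0.0289, -0.9918]))
rest (array([341.376, 183.32 ]), 0.66) [ 0.509  -0.1763  0.    ] RAY (array([ 0.5083, -0.0739,  0.4189]), array([ 0.0017, -0.2374, -0.9714]))
```

View pics/w3c.png

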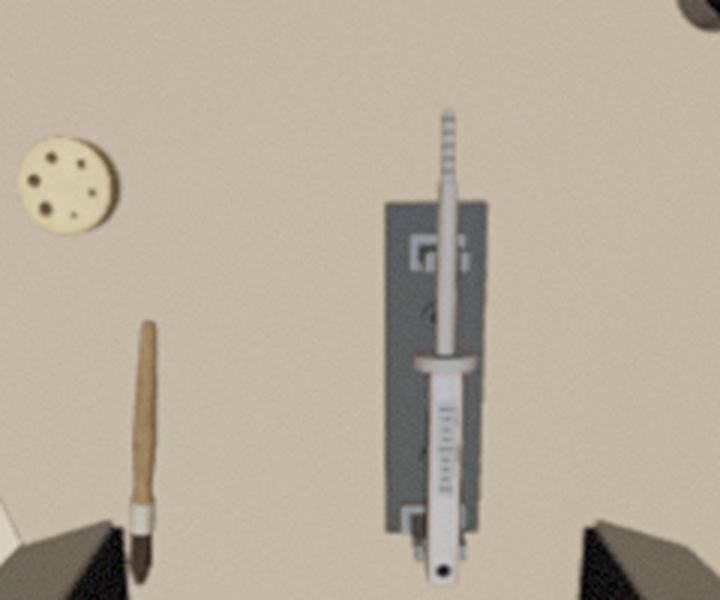

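The gauge's tip is at pixel (349.3,96.7), the collar face at (348.7,178.3) and the handle end at (347.3,254.3). It lies nearly parallel to tool x.

```bash
python3 - <<'E'
from h import *
w=np.load("pics/w3.npz")
t=onz(ray(w,(349.3,96.7)),.055);c=onz(ray(w,(348.7,178.3)),.055);e=onz(ray(w,(347.3,254.3)),.060)
print(t,c,e,np.linalg.norm(t-c),np.linalg.norm((c-e)[:2]))
g=(t-e)[:2];g/=np.linalg.norm(g);print(g,np.degrees(np.arctan2(g[1],g[0])))
s=arm.observe();M=R.from_rotvec(s["ee_rot"]).as_matrix()
print("x ang",np.degrees(np.arctan2(M[1,0],M[0,0])))
G=np.r_[c[:2]-.05*g,.055];print("grip",G,"tool shift to above", M.T@(G-s["position"]))
E
```

```text
[ 0.5515 -0.0664  0.055 ] [ 0.5198 -0.1598  0.055 ] [ 0.4849 -0.2582  0.06  ] 0.09869840273758615 0.10439480394378232
[0.3281 0.9446] 70.84743130528261
x ang 70.11049911687188
grip [ 0.5034 -0.2071  0.055 ] tool shift to above [-0.0502  0.041   0.2051]
```

>>> {"name": "carry_out", "arguments": {"claw": [9,9,9,9,9], "delta_pos": [[-1.3,1.0,2.6],[-1.3,1.0,2.6],[-1.2,1.05,2.6],[-1.2,1.05,2.6],[0,0,0]], "angular": [[0,0,0],[0,0,0],[0,0,0],[0,0,-0.012],[0,0,0]]}}

```text
clock: 6.75
position: [0.5016, -0.2089, 0.1534]
ee_rot: [-2.562, -1.814, 0.006]
force: [-0.4, 0.6, 1.1]
width: 0.98
gripper_force: 0.0
```

```bash
python3 fx.py w4 g; python3 - <<'E'
import cv2
i=cv2.imread('pics/w4.png')[0:300,200:440];cv2.imwrite('pics/w4c.png',cv2.resize(i,None,fx=2,fy=2,interpolation=cv2.INTER_CUBIC))
E
```

```text
6.75 [ 0.5016 -0.2089  0.1534] [-0.1656  0.4257  0.6312  1.898  -0.3088  0.9208  0.275 ] 0.9802699117509222 [-0.3773  0.6148  1.1349]
[[ 0.3321  0.9432 -0.0048]
 [ 0.9432 -0.3321  0.0001]
 [-0.0015 -0.0046 -1.    ]]
gauge (array([318.72, 139.4 ]), 0.56) [ 0.5216 -0.155   0.055 ] RAY (array([ 0.5281, -0.1358,  0.3119]), array([-0.0255, -0.0746, -0.9969]))
tip (array([316.8,  18.6]), 0.76) [ 0.5513 -0.0658  0.055 ] RAY (array([ 0.5281, -0.1358,  0.3119]), array([ 0.0867,  0.2619, -0.9612]))
rest (array([316.672, 157.32 ]), 0.67) [ 0.5118 -0.1762  0.    ] RAY (array([ 0.5281, -0.1358,  0.3119]), array([-0.0518, -0.1284, -0.9904]))
```

View pics/w4c.png

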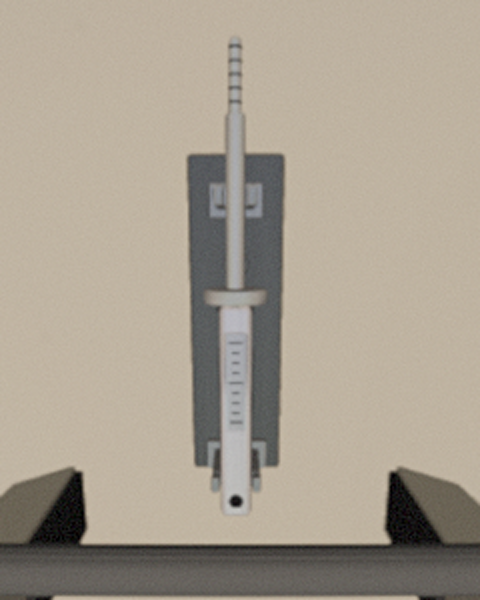

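The gauge is centred between the fingers, with its tip at (317.5,18.5), the collar front at (317.7,145) and the handle end at (317.5,257).

```bash
python3 - <<'E'
from h import *
w=np.load("pics/w3.npz");v=np.load("pics/w4.npz")
for a,b in (((349.3,96.7),(317.5,18.5)),((348.7,178.3),(317.7,145)),((347.3,254.3),(317.5,257))):print(tri([ray(w,a),ray(v,b)]))
t=onz(ray(v,(317.5,18.5)),.055);c=onz(ray(v,(317.7,145)),.055);e=onz(ray(v,(317.5,257)),.060)
print(t,c,e,np.linalg.norm(t-c),np.linalg.norm((c-e)[:2]))
g=(t-e)[:2];g/=np.linalg.norm(g);print(g,np.degrees(np.arctan2(g[1],g[0])))
s=arm.observe();M=R.from_rotvec(s["ee_rot"]).as_matrix()
print("x ang",np.degrees(np.arctan2(M[1,0],M[0,0])))
G=np.r_[c[:2]-.05*g,.055];print("grip",G,"shift", M.T@(G-s["position"]))
E
```

```text
(array([ 0.5515, -0.0664,  0.0568]), [np.float64(0.2), np.float64(0.2)])
(array([ 0.5195, -0.1587,  0.0603]), [np.float64(0.2), np.float64(0.2)])
(array([ 0.4853, -0.2546,  0.0677]), [np.float64(0.3), np.float64(0.3)])
[ 0.5518 -0.0659  0.055 ] [ 0.5191 -0.1592  0.055 ] [ 0.4839 -0.2587  0.06  ] 0.09889784944461075 0.10551631910145176
[0.3323 0.9432] 70.58991999315464
x ang 70.64461761601517
grip [ 0.5025 -0.2064  0.055 ] shift [ 0.001  -0.0015  0.1024]
```

>>> {"name": "carry_out", "arguments": {"claw": [7,6,6,6,6,6], "delta_pos": [[0.1,-0.15,3],[0,0,3],[0,0,3],[0,0,1.7],[0,0,0.8],[0,0,0]], "angular": [[0,0,0],[0,0,0],[0,0,0],[0,0,0],[0,0,0],[0,0,0]]}}

```text
clock: 7.55
position: [0.502, -0.2067, 0.0416]
ee_rot: [-2.563, -1.816, -0.001]
force: [0.5, -0.8, 0.4]
width: 0.658
gripper_force: 0.0
```

```bash
python3 - <<'E'
from h import *
s=arm.observe();print(s["position"],R.from_rotvec(s["ee_rot"]).as_matrix(),s["force"],s["ft_torque"],s["width"])
E
```

```text
[ 0.502  -0.2067  0.0416] [[ 0.3317  0.9434  0.0001]
 [ 0.9434 -0.3317  0.0004]
 [ 0.0005 -0.     -1.    ]] [ 0.5333 -0.7571  0.3506] [-0.0596  0.0837 -0.0362] 0.6578762561281629
```

>>> {"name": "carry_out", "arguments": {"claw": [6,4,2,0,0,0,0], "delta_pos": [[0,0,0.5],[0,0,0],[0,0,0],[0,0,0],[0,0,0],[0,0,0],[0,0,0]], "angular": [[0,0,0],[0,0,0],[0,0,0],[0,0,0],[0,0,0],[0,0,0],[0,0,0]], "force": 40}}

```text
clock: 8.25
position: [0.5017, -0.2074, 0.0364]
ee_rot: [2.564, 1.815, 0.0]
force: [0.0, 0.6, 0.3]
width: 0.181
gripper_force: 0.0
```

>>> {"name": "carry_out", "arguments": {"claw": [0,0,0,0,0,0,0,0,0,0], "delta_pos": [[0,0,0],[0,0,0],[0,0,0],[0,0,-1],[0,0,-2],[0,0,-4],[0,0,-4],[0,0,-4],[0,0,-2],[0,0,0]], "angular": [[0,0,0],[0,0,0],[0,0,0],[0,0,0],[0,0,0],[0,0,0],[0,0,0],[0,0,0],[0,0,0],[0,0,0]]}}

```text
clock: 9.25
position: [0.503, -0.2082, 0.2097]
ee_rot: [2.562, 1.812, 0.006]
force: [-0.4, 0.2, -2.7]
width: 0.153
gripper_force: 40.0
```

```bash
python3 fx.py w5 g; python3 - <<'E'
from h import *
s=arm.observe();print(s["force"],s["ft_torque"],s["width"]*91.8,s["gripper_force"])
i=cv2.imread('pics/w5.png')[0:300,200:440];cv2.imwrite('pics/w5c.png',cv2.resize(i,None,fx=2,fy=2,interpolation=cv2.INTER_CUBIC))
E
```

```text
9.25 [ 0.503  -0.2082  0.2097] [-0.2094  0.3563  0.6753  1.8381 -0.2587  1.0305  0.2292] 0.15311363019061144 [-0.4428  0.2146 -2.6929]
[[ 0.3329  0.943   0.0053]
 [ 0.943  -0.3329 -0.0009]
 [ 0.0009  0.0053 -1.    ]]
rest (array([313.792, 152.2  ]), 0.9) [ 0.5111 -0.1758  0.    ] RAY (array([ 0.5279, -0.135 ,  0.3684]), array([-0.0453, -0.11  , -0.9929]))
[-0.1419 -0.5401 -2.0724] [-0.0763  0.0989 -0.0653] 13.912574122573576 39.99897480010986
```

View pics/w5c.png

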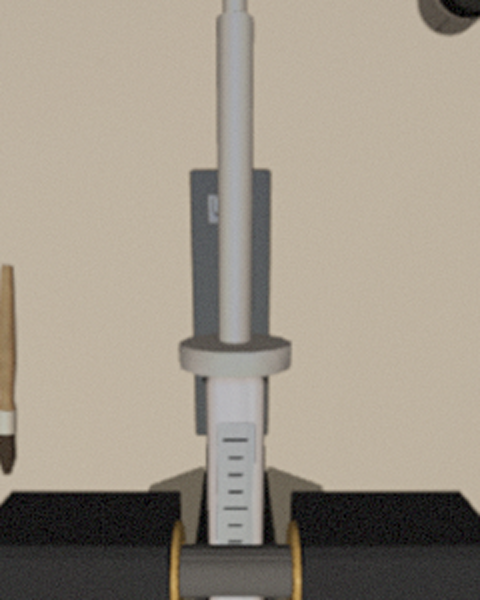

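The gauge is firmly held (13.9 mm opening, 40 N) and in line with tool x. The rod end is at about (317.5,6) and the rod meets the collar at about (317.5,171).

```bash
python3 - <<'E'
from h import *
from scipy.optimize import least_squares
w=np.load("pics/w5.npz");s=arm.observe();M=R.from_rotvec(s["ee_rot"]).as_matrix();P=s["position"]
# gauge frame in tool: x along tool x pitched by a, z=-tool z ; pivot at grasp
def pt(xc,a,X,Z):
    zc=-.0186
    x=xc-.05+0; # grasp-centred
    d=X+.05
    tx=(xc+.05-.05)+0
    gx=np.array([np.cos(a),0,np.sin(a)]);gz=np.array([np.sin(a),0,-np.cos(a)])
    return P+M@(np.array([xc-.05,0,zc])+gx*d+gz*Z)
f=lambda v:np.array([proj(w,pt(*v,.07,.004))[0,1]-6,proj(w,pt(*v,0,.004))[0,1]-171])
r=least_squares(f,[.05,0],x_scale=.01);print("collar x in tool, pitch",r.x,r.fun)
print("at pitch 0, xc .05:",f([.05,0]), proj(w,[pt(.05,0,.07,.004)])); print(proj(w,[pt(*r.x,0,0),pt(*r.x,.07,0)]))
E
```

```text
collar x in tool, pitch [ 0.0513 -0.034 ] [-0. -0.]
at pitch 0, xc .05: [6.3337 1.7324] [[311.4845  12.3337]]
[[312.3405 169.2599]
 [311.467    9.0031]]
```

```bash
python3 - <<'E'
from h import *
from scipy.optimize import least_squares
s=arm.observe();M=R.from_rotvec(s["ee_rot"]).as_matrix();print(s["position"],M[:,2],s["clock"])
w=np.load("pics/w5.npz");T=np.eye(4);T[:3,:3]=[[-.0004,-.9582,-.2859],[1,-.0006,.0006],[-.0008,-.2859,.9582]];T[:3,3]=[.0771,.0004,-.1586]
for n in("w1","w2","w3","w4","w5"):
    print(n,np.load(f"pics/{n}.npz")["T"][:3,3],-np.load(f"pics/{n}.npz")["T"][:3,1])
C=dict(mtx=w["mtx"],dist=w["dist"],T=T)
def pt(xc,a,X,Z):
    gx=np.array([np.cos(a),0,np.sin(a)]);gz=np.array([np.sin(a),0,-np.cos(a)])
    return np.array([xc-.05,0,-.0186])+gx*(X+.05)+gz*Z
f=lambda v:np.array([proj(C,pt(*v,.07,.004))[0,1]-6,proj(C,pt(*v,0,.004))[0,1]-171])
r=least_squares(f,[.05,0],x_scale=.01);print("collar x, pitch",r.x,f([.05,0]))
print(proj(C,[pt(*r.x,0,0),pt(*r.x,.07,0)]))
E
```

```text
[ 0.5008 -0.2069  0.2052] [-0.0021  0.0007 -1.    ] 9.45
w1 [0.4956 0.2676 0.4191] [-0.0212  0.9584 -0.2846]
w2 [0.4995 0.1127 0.4194] [-0.0247  0.9579 -0.2859]
w3 [ 0.5083 -0.0739  0.4189] [ 0.3278  0.9011 -0.284 ]
w4 [ 0.5281 -0.1358  0.3119] [ 0.3176  0.9041 -0.2858]
w5 [ 0.5279 -0.135   0.3684] [ 0.3212  0.9036 -0.2836]
collar x, pitch [0.0514 0.0162] [2.2608 3.388 ]
[[316.39   169.6191]
 [316.1894   9.4654]]
```

>>> {"name": "carry_out", "arguments": {"claw": [0,0,0,0,0,0,0,0,0,0,0,0,0,0,0,0,0], "delta_pos": [[2,-0.6,0],[4,-1.2,0.3],[4,-1.2,0.3],[4,-1.2,0.3],[4,-1.2,0.3],[2.4,-0.8,0.3],[0,0,0],[0,0,0],[0,0,0],[0,0,0],[0,0,0],[0,0,0],[0,0,0],[0,0,0],[0,0,0],[0,0,0],[0,0,0]], "angular": [[0,0,0],[0,0,0],[0,0,0],[0,0,0],[0,0,0],[0,0,0],[0,0,-0.128],[0,0,-0.129],[0,0,-0.128],[0,-0.1,0],[0,-0.105,0],[0,-0.106,0],[0,-0.106,0],[0,-0.106,0],[0,0,0],[0,0,0],[0,0,0]]}}

```text
clock: 11.15
position: [0.5108, 0.0041, 0.1914]
ee_rot: [1.882, 1.966, -0.502]
force: [0.1, -0.3, -2.3]
width: 0.151
gripper_force: 40.0
```

```bash
cat > rel.py <<'E'
from h import *
import sys
# args: standoff mm, optional dy dz (mm) lateral corrections in tool axes, yaw deg
so=float(sys.argv[1])/1000
yaw=np.radians(float(sys.argv[2]) if len(sys.argv)>2 else 92.7);pit=np.radians(30)
m=np.array([.5017,.1758,.0875]);h=np.array([np.cos(yaw),np.sin(yaw),0]);Z=np.array([0,0,1.])
x=np.cos(pit)*h-np.sin(pit)*Z;y=np.array([h[1],-h[0],0]);B=np.c_[x,y,np.cross(x,y)]
Pt=m-x*so-B@[.0505,0,-.0186]
s=arm.observe();M=R.from_rotvec(s["ee_rot"]).as_matrix();P=s["position"]
print("clock",s["clock"],"P",P,"target",Pt,"joints",s["joints"])
print("shift cm in tool",100*M.T@(Pt-P),"turn",R.from_matrix(M.T@B).as_rotvec())
print("force in tool",M.T@s["force"],"torque",M.T@s["ft_torque"],"w",s["width"],s["gripper_force"])
c=P+M@[.0505,0,-.0186];print("collar rel mouth in mouth axes mm",1000*B.T@(c-m),"tip",1000*B.T@(c+M[:,0]*.104-m))
E
python3 rel.py 135
```

```text
clock 11.15 P [0.5108 0.0041 0.1914] target [0.5097 0.006  0.1641] joints [-0.9465  0.436   0.6691  1.9316  0.2787  1.0202 -0.4278]
shift cm in tool [ 1.5305 -0.0969  2.2661] turn [-0.0021 -0.0024 -0.0033]
force in tool [0.9016 0.0889 2.143 ] torque [ 0.0148  0.691  -0.0331] w 0.15125482671040102 39.998711943626404
collar rel mouth in mouth axes mm [-150.4077    1.1714  -22.7431] tip [-46.4086   1.5132 -22.9931]
```

>>> {"name": "carry_out", "arguments": {"claw": [0,0,0,0,0], "delta_pos": [[0.75,-0.05,1.1],[0.75,-0.05,1.15],[0,0,0],[0,0,0],[0,0,0]], "angular": [[0,-0.002,-0.003],[0,0,0],[0,0,0],[0,0,0],[0,0,0]]}}

```text
clock: 11.65
position: [0.5102, 0.0069, 0.1648]
ee_rot: [1.876, 1.968, -0.504]
force: [0.3, -0.8, -2.2]
width: 0.149
gripper_force: 40.0
```

```bash
python3 rel.py 135; python3 - <<'E'
from h import *
s=arm.observe();M=R.from_rotvec(s["ee_rot"]).as_matrix();P=s["position"]
out=[]
for n in("scene","top"):
    p=arm.get_image(n);q=proj(p,[P+M@[.0505+.104,0,-.0186],P+M@[.0505,0,-.0186],[.5017,.1758,.0875]]);print(n,q)
    u,v=q.mean(0).astype(int);i=p["frame"][v-50:v+50,u-65:u+65,::-1]
    out.append(cv2.resize(i,(390,300),interpolation=cv2.INTER_CUBIC));print(u-65,v-50)
cv2.imwrite("pics/st.png",np.hstack(out))
E
```

```text
clock 11.65 P [0.5102 0.0069 0.1648] target [0.5097 0.006  0.1641] joints [-0.9393  0.4756  0.6563  1.9579  0.2695  0.9622 -0.4429]
shift cm in tool [-0.0366 -0.0553  0.0945] turn [-0.0004  0.0008  0.0008]
force in tool [0.3885 0.2639 2.313 ] torque [-0.0142  0.6962  0.0201] w 0.148536222537061 39.999035596847534
collar rel mouth in mouth axes mm [-134.6171    0.5207   -0.9019] tip [-30.6172   0.4375  -0.8149]
scene [[260.1106 213.9866]
 [292.6319 178.3063]
 [250.5141 225.1264]]
202 155
top [[245.7596 210.93  ]
 [281.5465 206.6569]
 [236.1608 212.2904]]
189 159
```

View pics/st.png

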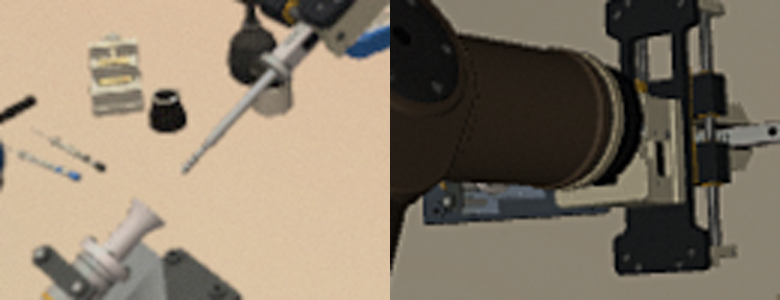

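The scene crop shows the tip at (263,212) and the mouth at about (251.7,226). The line from collar to tip extends into the mouth to within 1 px. I'll start the insertion.

>>> {"name": "carry_out", "arguments": {"claw": [0,0,0,0,0,0,0,0], "delta_pos": [[0,-0.05,0.09],[0.8,0,0],[0.8,0,0],[0.8,0,0],[0.8,0,0],[0.8,0,0],[0.5,0,0],[0,0,0]], "angular": [[0,0,0],[0,0,0],[0,0,0],[0,0,0],[0,0,0],[0,0,0],[0,0,0],[0,0,0]]}}

```text
clock: 12.55
position: [0.5075, 0.0466, 0.1405]
ee_rot: [1.873, 1.97, -0.506]
force: [-0.6, 0.2, -2.6]
width: 0.145
gripper_force: 40.0
```

```bash
python3 rel.py 90
```

```text
clock 12.55 P [0.5075 0.0466 0.1405] target [0.5079 0.045  0.1416] joints [-0.9784  0.5283  0.6294  1.9467  0.2346  0.9532 -0.4936]
shift cm in tool [-0.1986  0.0305 -0.0128] turn [-0.0004  0.0016  0.0033]
force in tool [ 1.5518 -0.6061  2.1216] torque [ 0.0884  0.7037 -0.0194] w 0.14487772294503207 39.999112486839294
collar rel mouth in mouth axes mm [-87.986   -0.47     0.2099] tip [16.0133 -0.8114  0.3721]
```

>>> {"name": "carry_out", "arguments": {"claw": [0,0,0,0,0,0,0,0,0], "delta_pos": [[0.5,0,0],[0.5,0,0],[0.5,0,0],[0.5,0,0],[0.5,0,0],[0.5,0,0],[0.5,0,0],[0,0,0],[0,0,0]], "angular": [[0,0,0.001],[0,0,0],[0,0,0],[0,0,0],[0,0,0],[0,0,0],[0,0,0],[0,0,0],[0,0,0]]}}

```text
clock: 13.45
position: [0.5061, 0.076, 0.1235]
ee_rot: [1.875, 1.967, -0.505]
force: [-0.3, -0.7, -1.5]
width: 0.149
gripper_force: 40.0
```

```bash
python3 rel.py 50
```

```text
clock 13.45 P [0.5061 0.076  0.1235] target [0.5062 0.0796 0.1216] joints [-1.0049  0.5684  0.6104  1.9302  0.207   0.9513 -0.5295]
shift cm in tool [ 0.4012  0.0326 -0.0222] turn [-0.0006  0.0016  0.0011]
force in tool [ 0.1893 -0.3774  1.6482] torque [ 0.0612  0.6814 -0.123 ] w 0.1490421156265592 39.99904990196228
collar rel mouth in mouth axes mm [-53.9827  -0.3668   0.2971] tip [50.0171 -0.4831  0.4645]
```

>>> {"name": "carry_out", "arguments": {"claw": [0,0,0,0,0,0,0,0], "delta_pos": [[0.5,0,0],[0.5,0,0],[0.5,0,0],[0.5,0,0],[0.4,0,0],[0.4,0,0],[0,0,0],[0,0,0]], "angular": [[0,0,0],[0,0,0],[0,0,0],[0,0,0],[0,0,0],[0,0,0],[0,0,0],[0,0,0]]}}

```text
clock: 14.25
position: [0.5049, 0.1001, 0.1094]
ee_rot: [1.875, 1.967, -0.505]
force: [0.4, 0.1, -1.0]
width: 0.14
gripper_force: 40.0
```

```bash
python3 rel.py 20
```

```text
clock 14.25 P [0.5049 0.1001 0.1094] target [0.505  0.1055 0.1066] joints [-1.0251  0.6017  0.5943  1.913   0.1847  0.9516 -0.5561]
shift cm in tool [ 0.608   0.0351 -0.0294] turn [-0.0006  0.0016  0.001 ]
force in tool [0.6031 0.3693 0.8126] torque [ 0.0062  0.6709 -0.0047] w 0.13984730637768397 39.999008774757385
collar rel mouth in mouth axes mm [-26.0506  -0.3839   0.365 ] tip [77.9492 -0.4881  0.5328]
```

>>> {"name": "carry_out", "arguments": {"claw": [0,0,0,0,0,0,0,0,0], "delta_pos": [[0.3,0,0],[0.3,0,0],[0.3,0,0],[0.3,0,0],[0.3,0,0],[0.3,0,0],[0.2,0,0],[0,0,0],[0,0,0]], "angular": [[0,0,0],[0,0,0],[0,0,0],[0,0,0],[0,0,0],[0,0,0],[0,0,0],[0,0,0],[0,0,0]]}}

```text
clock: 15.15
position: [0.5041, 0.1178, 0.0993]
ee_rot: [1.875, 1.968, -0.504]
force: [-0.2, -0.6, -2.1]
width: 0.15
gripper_force: 40.0
```

```bash
python3 rel.py 0
```

```text
clock 15.15 P [0.5041 0.1178 0.0993] target [0.5042 0.1228 0.0966] joints [-1.039   0.6259  0.5826  1.8984  0.1685  0.9527 -0.5743]
shift cm in tool [ 0.5686  0.0337 -0.023 ] turn [-0.0004  0.001   0.0012]
force in tool [ 0.5528 -0.2055  2.0678] torque [ 0.0403  0.6128 -0.0415] w 0.14975038407347516 39.99921262264252
collar rel mouth in mouth axes mm [-5.6677 -0.3818  0.2763] tip [98.3322 -0.5015  0.3839]
```

>>> {"name": "carry_out", "arguments": {"claw": [0,0,0,0,0], "delta_pos": [[0.1,0,0],[0.1,0,0],[0.1,0,0],[0.1,0,0],[0.1,0,0]], "angular": [[0,0,0],[0,0,0],[0,0,0],[0,0,0],[0,0,0]]}}

```text
clock: 15.65
position: [0.504, 0.1208, 0.0973]
ee_rot: [1.875, 1.966, -0.506]
force: [0.0, -6.4, 4.9]
width: 0.152
gripper_force: 40.0
```

```bash
python3 rel.py 0 | tail -2
```

```text
force in tool [-7.9519 -0.2867 -1.0094] torque [ 0.0637 -1.0714 -0.0636] w 0.15195652485924382 40.000176429748535
collar rel mouth in mouth axes mm [-2.0531 -0.3327  0.5719] tip [101.9465  -0.3605   0.8717]
```

>>> {"name": "carry_out", "arguments": {"claw": [0,0,0,0], "delta_pos": [[0.08,0,0],[0.07,0,0],[0,0,0],[0,0,0]], "angular": [[0,0,0],[0,0,0],[0,0,0],[0,0,0]]}}

```text
clock: 16.05
position: [0.5039, 0.1207, 0.0972]
ee_rot: [1.876, 1.964, -0.508]
force: [0.2, -7.4, 7.3]
width: 0.152
gripper_force: 40.0
```

```bash
python3 rel.py 0 | tail -2; python3 - <<'E'
from h import *
p=arm.get_image("scene");i=p["frame"][190:260,215:305,::-1];cv2.imwrite("pics/home.png",cv2.resize(i,None,fx=6,fy=6,interpolation=cv2.INTER_CUBIC))
E
```

```text
force in tool [-10.1077  -0.1471  -2.6072] torque [ 0.1785 -1.5464 -0.0982] w 0.1518495849508677 40.00468611717224
collar rel mouth in mouth axes mm [-2.0069 -0.2842  0.7756] tip [101.9921  -0.1906   1.2372]
```

View pics/home.png

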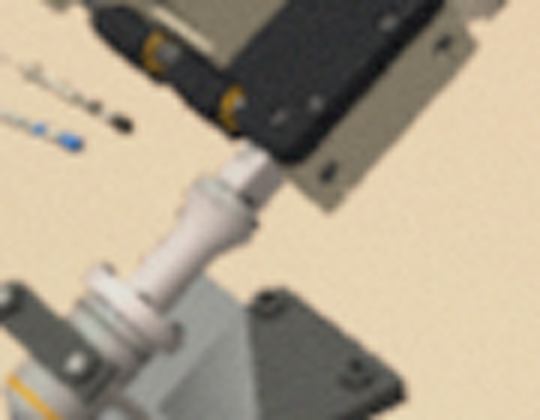

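The collar now sits on the flare rim at about (252,223), and a further 1.5 mm of command didn't advance it. I'll relieve the slight pitch and side load, then give one last gentle seating push.

>>> {"name": "carry_out", "arguments": {"claw": [0,0,0,0], "delta_pos": [[0.06,0,-0.04],[0.06,0,-0.04],[0,0,0],[0,0,0]], "angular": [[0,0.003,0],[0,0.003,0],[0,0,0],[0,0,0]]}}

```text
clock: 16.5
position: [0.5038, 0.1209, 0.0973]
ee_rot: [1.88, 1.966, -0.505]
force: [2.7, -10.5, 5.5]
width: 0.15
gripper_force: 40.0
```

```bash
python3 rel.py 0 | tail -2
```

```text
force in tool [-11.9624   2.2114   0.5725] torque [-0.1938 -2.0699 -0.1202] w 0.15017649765664962 40.00120460987091
collar rel mouth in mouth axes mm [-1.9653 -0.3248  0.3634] tip [102.0345  -0.1545   0.3507]
```

>>> {"name": "carry_out", "arguments": {"claw": [0,0,0,0], "delta_pos": [[0.08,0,0],[0.08,0,0],[0,0,0],[0,0,0]], "angular": [[0,0,0],[0,0,0],[0,0,0],[0,0,0]]}}

```text
clock: 16.9
position: [0.5038, 0.1209, 0.0972]
ee_rot: [1.88, 1.964, -0.507]
force: [1.5, -14.5, 10.3]
width: 0.15
gripper_force: 40.0
```

```bash
python3 rel.py 0 | tail -2
```

```text
force in tool [-17.8109   0.8758  -1.6198] torque [-0.1085 -3.17   -0.1299] w 0.14991301482353553 40.00806927680969
collar rel mouth in mouth axes mm [-1.923  -0.289   0.6076] tip [102.0765  -0.0117   0.7976]
```

>>> {"name": "carry_out", "arguments": {"claw": [0,0,0,0,0,0,0,0,0,0,0], "delta_pos": [[-0.2,0,0],[-0.2,0,0],[-0.3,0,0],[-0.5,0,0],[-0.5,0,0],[-0.5,0,0],[-0.5,0,0],[-0.5,0,0],[-0.5,0,0],[0,0,0],[0,0,0]], "angular": [[0,0,0],[0,0,0],[0,0,0],[0,0,0],[0,0,0],[0,0,0],[0,0,0],[0,0,0],[0,0,0],[0,0,0],[0,0,0]]}}

```text
clock: 18.0
position: [0.5052, 0.0935, 0.1139]
ee_rot: [1.879, 1.971, -0.5]
force: [-0.6, -0.8, -2.4]
width: 0.146
gripper_force: 40.0
```

```bash
python3 rel.py 130
```

```text
clock 18.0 P [0.5052 0.0935 0.1139] target [0.5095 0.0104 0.1616] joints [-1.0163  0.5882  0.5972  1.9188  0.1883  0.9501 -0.5455]
shift cm in tool [-9.5958  0.0321 -0.0135] turn [-0.0008 -0.0045  0.0005]
force in tool [ 0.5548 -0.6034  2.44  ] torque [ 0.0842  0.4649 -0.1208] w 0.1456438529877154 40.00184655189514
collar rel mouth in mouth axes mm [-34.1257  -0.3806  -0.5193] tip [69.8733 -0.4331 -0.9837]
```

Free and centred. I'll continue straight out, undoing the small pitch offset.

>>> {"name": "carry_out", "arguments": {"claw": [0,0,0,0,0,0,0,0,0,0,0,0,0,0], "delta_pos": [[-0.4,0,0.02],[-0.6,0,0.02],[-0.8,0,0],[-0.8,0,0],[-0.8,0,0],[-0.8,0,0],[-0.8,0,0],[-0.8,0,0],[-0.8,0,0],[-0.8,0,0],[-0.8,0,0],[-0.8,0,0],[-0.6,0,0],[0,0,0]], "angular": [[0,-0.002,0],[0,-0.002,0],[0,0,0],[0,0,0],[0,0,0],[0,0,0],[0,0,0],[0,0,0],[0,0,0],[0,0,0],[0,0,0],[0,0,0],[0,0,0],[0,0,0]]}}

```text
clock: 19.4
position: [0.5093, 0.0096, 0.1619]
ee_rot: [1.878, 1.967, -0.503]
force: [0.1, -0.4, -1.3]
width: 0.149
gripper_force: 40.0
```

```bash
python3 rel.py 130
```

```text
clock 19.4 P [0.5093 0.0096 0.1619] target [0.5095 0.0104 0.1616] joints [-0.9417  0.4794  0.654   1.96    0.2659  0.9583 -0.448 ]
shift cm in tool [ 0.0771  0.0246 -0.0168] turn [-0.0007 -0.0007 -0.0005]
force in tool [0.2771 0.069  1.3454] torque [0.0404 0.6781 0.0031] w 0.1492732194684803 39.99904274940491
collar rel mouth in mouth axes mm [-130.7839   -0.209     0.1332] tip [-26.7839  -0.1612   0.0608]
```

>>> {"name": "carry_out", "arguments": {"claw": [0,0,0,0,0,0,0,0,0,0,0,0,0], "delta_pos": [[-2.2,0,-0.8],[-2.2,0,-0.8],[-2.2,0,-0.8],[-2.1,0,-0.7],[0,0,0],[0,0,0],[0,0,0],[0,0,0],[0,0,0],[0,0,0],[0,0,0],[0,0,0],[0,0,0]], "angular": [[0,0,0],[0,0,0],[0,0,0],[0,0,0],[0,0.1,0],[0,0.105,0],[0,0.106,0],[0,0.106,0],[0,0.106,0],[0,0,0],[0,0,0],[0,0,0],[0,0,0]]}}

```text
clock: 20.7
position: [0.5121, -0.0475, 0.2313]
ee_rot: [-2.164, -2.277, 0.004]
force: [-0.7, 0.0, -2.1]
width: 0.149
gripper_force: 40.0
```

```bash
python3 fx.py w6 g; python3 - <<'E'
from h import *
s=arm.observe();print(s["position"],R.from_rotvec(s["ee_rot"]).as_matrix(),s["dq"])
p=arm.get_image("scene");print([(d["conf"],d["centre"]) for d in arm.place_of("tip",p)]);q=proj(p,s["position"]);u,v=q[0].astype(int);print(q)
a=cv2.resize(p["frame"][v-70:v+50,u-90:u+30,::-1],(400,400),interpolation=cv2.INTER_CUBIC)
i=cv2.imread('pics/w6.png')[0:300,220:420];b=cv2.resize(i,(267,400),interpolation=cv2.INTER_CUBIC)
cv2.imwrite('pics/fin.png',np.hstack([a,b]))
E
```

```text
20.7 [ 0.5121 -0.0475  0.2313] [-0.4873  0.2697  0.6011  1.8674 -0.1721  1.0583  0.2332] 0.14943373431507165 [-0.7332  0.0059 -2.0761]
[[-0.0511  0.9987 -0.002 ]
 [ 0.9987  0.0511 -0.0012]
 [-0.0011 -0.0021 -1.    ]]
gauge (array([319.616, 168.92 ]), 0.76) [ 0.5139 -0.03    0.055 ] RAY (array([0.5086, 0.0301, 0.3898]), array([ 0.0156, -0.1765, -0.9842]))
[ 0.5122 -0.0484  0.2316] [[-0.0494  0.9988 -0.0013]
 [ 0.9988  0.0494 -0.0005]
 [-0.0005 -0.0013 -1.    ]] [ 0.0093 -0.0002 -0.0002 -0.001  -0.003   0.0011  0.0043]
[]
[[329.8311 132.2974]]
```

View pics/fin.png

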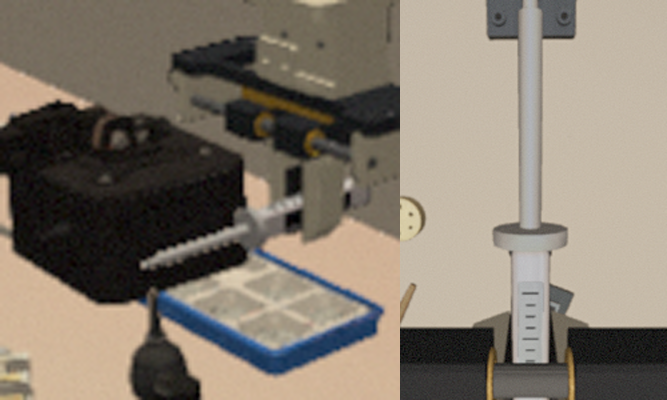

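```bash
python3 - <<'E'
from h import *
s=arm.observe();M=R.from_rotvec(s["ee_rot"]).as_matrix();P=s["position"];p=arm.get_image("scene")
q=proj(p,[P+M@[.0505+x,0,-.0186] for x in(0,.07,.082,.104)]);print((q-[329-90,132-70])*400/120);print(s["clock"],s["position"],s["dq"],s["force"])
E
```

```text
[[244.9073 228.2175]
 [157.5448 258.8091]
 [141.7613 264.3393]
 [112.1704 274.7098]]
21.0 [ 0.5121 -0.0488  0.2316] [ 0.0072 -0.001   0.0016 -0.0001 -0.0017 -0.0006 -0.0004] [-0.4158  0.4026 -2.1564]
```

```bash
python3 - <<'E'
from h import *
s=arm.observe();M=R.from_rotvec(s["ee_rot"]).as_matrix();P=s["position"];p=arm.get_image("scene")
g=p["frame"].mean(2)
def pr(a,xs): return proj(p,[P+M@(np.array([.0005,0,-.0186])+(x+.05)*np.array([np.cos(a),0,np.sin(a)])) for x in xs])
for x in (.008,.02,.03,.04,.05,.06,.068):
    u,v=pr(0,[x])[0];c=int(round(u));r=np.arange(int(v)-7,int(v)+8);col=g[r,c];w=np.clip(col-np.median(col)-25,0,None)
    print(x,c,round(v,1),round((w*r).sum()/max(w.sum(),1),2),col.astype(int))
for a in(0,.02,.04):print(a,pr(a,[0,.07]))
E
```

```text
0.008 310 131.4 130.21 [ 71 100  96  86  89 127 160 147 114  99  86  13  19  19  20]
0.02 305 133.0 132.5 [ 21  18  18  19  14  14 116 165 137  97  61  18  17   8  21]
0.03 302 134.2 133.49 [ 18  14  20  14  18 117 168 139  99  59  18  21  18  15  19]
0.04 298 135.6 134.93 [ 14  18  16  15  24  96 151 148 112  81  59  15  18  12  20]
0.05 294 136.9 136.57 [ 19  20  19  16  19  11 112 157 124  95  70   8   9  14  15]
0.06 290 138.2 137.76 [ 17   7  12  21  18 118 165 138  99  77  64  11  16  24  19]
0.068 287 139.3 138.49 [ 18  14  11  19  19 116 159 131 104  55  14  17  19  18  11]
0 [[312.5058 130.4162]
 [286.2939 139.584 ]]
0.02 [[312.5192 130.8535]
 [286.3653 140.6677]]
0.04 [[312.5397 131.2877]
 [286.4552 141.7412]]
```

The rod is level to within about 0.01 rad, and the visible plunger matches roughly 22 mm pushed in. I'll let it settle and hand in.

>>> {"name": "carry_out", "arguments": {"claw": [0,0,0,0,0,0], "delta_pos": [[0,0,0],[0,0,0],[0,0,0],[0,0,0],[0,0,0],[0,0,0]], "angular": [[0,0,0],[0,0,0],[0,0,0],[0,0,0],[0,0,0],[0,0,0]]}}

```text
clock: 21.7
position: [0.5122, -0.0493, 0.2317]
ee_rot: [-2.167, -2.273, 0.001]
force: [0.2, 0.7, -1.9]
width: 0.149
gripper_force: 40.0
```

```bash
python3 -c "
from cell import arm
s=arm.observe();print(s['position'],s['dq'],s['gripper_force']);print(arm.sign_off())"
```

```text
[ 0.51216306 -0.04930217  0.23169667] [-4.89089717e-05  1.46081159e-03  3.46384299e-04 -4.86198084e-04
 -1.38046741e-04  8.11652299e-04  2.53462118e-05] 39.99896228313446
the job is handed in; nothing more can be done
None
```

The job is handed in at about 22 s: I pushed the gauge in until the collar met a hard stop (about 18 N), then drew it straight out. It is now held level and still, marked side up, about 25 cm above the desk, with the plunger about 22 mm in as judged from the scene picture; the verdict itself was not shown.

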